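# Open the chopper's feed opening and hold it on pulse

### The arm

A 6-joint arm with a two-finger parallel gripper is mounted at the origin on a cart in front of the work surface, level with it; the furniture and walls round the work are solid. World frame = base frame: x ahead of the robot, y to its left, z up, the work surface at z = 0. Lengths are in m, angles in rad, forces in N, time in s.
With the tool pointing down it reaches from about 0.25 to 0.8 m from the base axis. Payload 3.9 kg.
Tool frame: the origin (TCP) lies at the very end of the fingers, on their centre line; the grasp point (between the pads) lies 19 mm behind it; z points along the fingers, y is the direction in which the jaws open and shut (so a half turn about z gives the same grasp; the last joint's range is limited). The gripper opens to 85 mm and grips with 20 to 120 N. Pads are 22 mm wide; open, the fingers measure 114 mm over their backs; the gripper's body (76 mm by 85 mm) begins 54 mm behind the grasp point. The pads swing forward as they close: fully open they stand 13 mm farther back than shut.
Start: joints at [-1.279, 0.26, -0.138, 1.173, 0, 1.571], TCP at [0.151, -0.503, 0.231] pointing down, gripper open.
Joint ranges: [-2.78, 2.78], [-0.83, 1.72], [-1.28, 1.37], [-1.9, 2.12], [-1.57, 1.48], [-3.14, 3.14]. Speed limits (rad/s): [2.57, 2.57, 3.14, 3.14, 3.14, 3.14].

### API

Orientations are given as a 3x3 rotation matrix whose columns are the frame's x, y, z axes.
In Python, from rig import robot, eyes gives the robot as it stands.
- The arm moves only by the shell command python3 -m jog 'ROWS' [FORCE]. ROWS is JSON, a list that holds one entry, the list of rows, each a list of 7 numbers: the turn, a rotation vector about the tool's x, y, z in rad, then the shift along the tool's x, y, z in cm, then the opening, from 0 (shut) to 1 (fully open). A call has 1 to 8 rows; each row shifts and turns the commanded pose from where the row before left it, along the tool's axes as they then stand; what a row does not reach is not made up. A row lasts 1/8 s, in which the tool goes at most 62.5 mm and 10.7 degrees, less where a joint would pass 70% of its speed; a pose out of reach is approached as far as the arm can. A call with a gripper value outside its range is refused whole. The fingers move at their own pace and stop on an object; FORCE is the grip in N (left out, the last holds). Time passes only in rows, so rows that do not move let the fingers close. It gives the time, the measured TCP pose, the force and the opening at its end, in the units of the state.
- robot.get_state(): the state, without advancing time (a new reading comes with each control period).
- eyes.grab_frame(name): name is "scene" or "top"; returns a dict with "image" (420x560x3 uint8, red, green, blue), "z_map" (420x560 float32, m along the optical axis (not along the pixel's ray), 0 where there is no reading), "fx", "fy", "cx", "cy" (pixels), "R" (3x3) and "t" (3): a world point X has camera coordinates R X + t. Camera axes: x right, y down, z forward; pixel columns grow to the right and rows downward; lengths in m; the calibration is good to about 2 mm. A picture is of the moment at which its call begins.
- robot.sign_off(): hands the job in, once; it reports no verdict.
The state is a dict: "t": time; "joint_pos": joint angles; "qvel": joint speeds; "joint_torque": joint torques, N m; "ee_pos": TCP position; "eef_rot": TCP orientation; "wrist_force": force on the tool from outside, world axes, zero at the start; "ft_torque": the same for the moment, N m; "finger_gap": finger opening in m.
Only numpy, scipy, OpenCV 4.12 (cv2) and the standard library are available. Lean on these libraries where they do the work, as an engineer would, in place of code of your own. Each camera call takes 0.05 s, during which the arm holds its last target.

### The job

I want to drop ingredients into the food chopper while it runs: first lift the loose feed cap off the chimney in its lid and seat it upright, fully home, in the matching round pocket of the accessory caddy and let go of it. Only then turn the chopper's dial clockwise past its two click positions (one mark, two marks) all the way to the third, pulse (three marks), and hold it there against its return spring: finish while still holding the dial there, do not let go. Do not knock over the glass or the salt shaker standing behind.

Things in the scene. Friction and masses are not known exactly. Their poses are not given: they have to be found in the camera images.
- cap_mid (a point): centre of the loose grey feed cap, 56 mm high, in the chimney of the chopper's lid: point at the centre of the top of its flange (62 mm across, 6 mm thick). Below it a plug 45 mm across, 22 mm long, foot tapered. Above this point a fin 28 mm high, 44 mm long (along x), 14 mm thick: grip across it, along y; z up. 40-85 g. Plug has 3.5 mm play in the chimney; lift 25 mm to clear.
- feed_mouth (a point): centre of the chimney's rim, 223 mm above the table (chimney 62 mm across outside, on a lid 148 mm across). x to the chopper's back, y to its left, z up. The flange rests on this rim.
- chopper: food chopper, white base 300 (x) x 170 (y) mm, standing firm; origin under its centre. Clear bowl 140 mm across, axis 68 mm behind the origin, with a loop handle on its right; 86 mm high base at the back, in front a panel sloping 15 deg down to the front, with the dial. x to its back, y left, z up.
- pocket (a point): centre of the mouth of the caddy's empty round pocket, 51 mm across, 28 mm deep. z up, x along the caddy towards a grey blade hub. 64 mm along x and 26 mm along y lies a smaller hole (25 mm), not for the cap. With the cap fully home its flange lies flat on the caddy's top and the cap's centre is 6 mm above this point.
- caddy: accessory caddy, a white block 223 (x) x 113 (y) mm, 36 mm high, standing firm on the table left or right of the chopper; origin under its centre, z up. Pocket at x = -60 mm; a stored blade on a grey hub at x = +62 mm, its top 41 mm above the caddy's top.
- dial_grip (a point): point on the axis of the grey dial on the chopper's sloping panel. z: its axis, out of the panel, leaning 15 deg to the machine's front. Grip bar 54 mm long (x; white line at the +x end is the pointer), 15 mm thick (grip across, along y), top 12 mm above the point; round skirt 62 mm across 16 mm below it. Turns with the dial: pointer 0.65 rad left of uphill at off, 0.65 right at pulse.
- dial (a joint): turn of the dial in rad, growing clockwise seen from above: 0 off (dot mark), 0.45 one mark (clicks and stays), 0.90 two marks (clicks and stays), 1.30 three marks: pulse, at the end stop, sprung. About 0.25 N m takes it over a click, 0.15 to 0.2 N m holds it at pulse; let go there, it turns back by itself to two marks.
- glass: empty drinking glass, 79 mm across and 90 mm high, left behind the chopper; origin at the centre of its foot, z up
- salt: salt shaker, 44 mm across and 90 mm high, right behind the chopper; origin at the centre of its foot, z up
Things that resemble listed ones, but are neither listed nor needed, are in the scene too. What is shaped like the part that bears cap_mid but purple is not meant.

How it is judged:
By the outcome, as a careful person would: the job done as asked, in the order asked, and still so for the second after the job is handed in, while the arm keeps its last pose, push and grip.
It also fails if it takes over 67 s, if anything falls off the work surface, if the arm or the gripper's body presses on something with over 40 N, if the wrist force passes 120 N, or if a joint passes its speed limit or range.

## Working session

There is one attempt and no reset: what is moved stays moved. The work goes in short steps, Python scripts to look and compute and a shell command to move; the robot and the scene stay as the last step left them, time stands still between calls to the robot, and variables do not carry over. Pictures are saved under pics/ and viewed, and the job is handed in when it is done.

```bash
ls; mkdir -p pics; python3 - <<'E'
from rig import robot, eyes
import cv2,numpy as np
s=robot.get_state()
for k,v in s.items(): print(k,np.round(v,4).tolist())
for n in("scene","top"):
    f=eyes.grab_frame(n); np.savez(f"{n}0.npz",**f)
    cv2.imwrite(f"pics/{n}0.png",f["image"][:,:,::-1]); print(n,f["fx"],f["cx"],f["cy"],np.round(f["R"],3).tolist(),f["t"])
E
```

```text
pics
t 0.0
joint_pos [-1.279, 0.2606, -0.1394, 1.1727, -0.0, 1.5708]
qvel [-0.0009, 0.0012, -0.0005, -0.0021, -0.0007, -0.0019]
joint_torque [0.0012, -40.5679, 25.3922, 0.0189, -0.0, -0.0]
ee_pos [0.1508, -0.5021, 0.2305]
eef_rot [[0.9577, 0.2877, -0.0006], [0.2877, -0.9577, 0.0018], [-0.0, -0.0019, -1.0]]
wrist_force [0.2142, -0.0853, -0.447]
ft_torque [-0.0222, -0.03, 0.0037]
finger_gap 0.0853
scene 521.7107099394206 285.96913868818933 202.5527172444619 [[-0.524, -0.851, -0.018], [-0.447, 0.293, -0.845], [0.725, -0.435, -0.534]] [0.33152278 0.38592511 1.05071978]
top 416.5308420968841 281.98392426923834 204.3308244811163 [[-0.018, -1.0, -0.007], [-0.998, 0.019, -0.055], [0.055, 0.006, -0.998]] [0.00565395 0.59754693 1.24619666]
```

View pics/scene0.png

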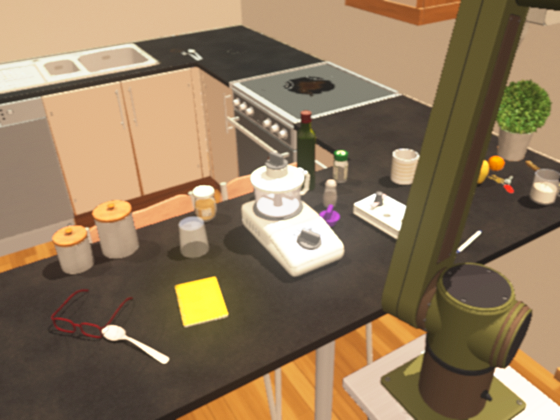

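View pics/top0.png

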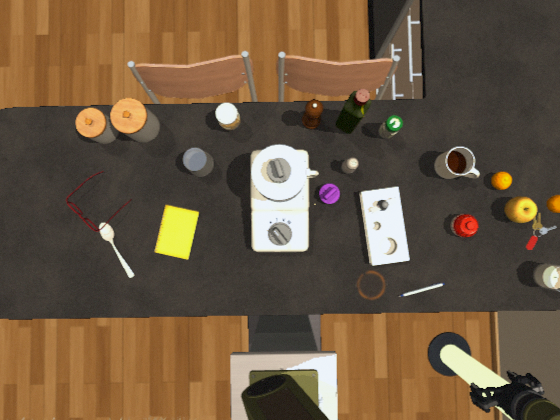

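The top view shows the chopper at about (280,200), with the grey cap at (279,170) and the dial at (280,235). The caddy is at (385,226), with its pocket at about (390,246), the small hole at (377,226) and the hub at (383,205). The glass is at (197,162) and the salt at (350,165). The purple lookalike at (329,193) is not wanted. I'll crop in closer next.

```bash
cat > h.py <<'E'
import numpy as np,cv2
def load(n): return dict(np.load(n))
def ray(f,u,v):
    d=np.array([(u-f["cx"])/f["fx"],(v-f["cy"])/f["fy"],1.0]); R=f["R"]; return -R.T@f["t"], R.T@d
def onz(f,u,v,z):
    o,d=ray(f,u,v); return o+d*(z-o[2])/d[2]
def pts(f):
    h,w=f["z_map"].shape; u,v=np.meshgrid(np.arange(w),np.arange(h)); z=f["z_map"]
    c=np.stack([(u-f["cx"])/f["fx"]*z,(v-f["cy"])/f["fy"]*z,z],-1)
    return (c-f["t"])@f["R"]
def proj(f,X):
    c=f["R"]@np.asarray(X)+f["t"]; return f["fx"]*c[0]/c[2]+f["cx"],f["fy"]*c[1]/c[2]+f["cy"]
E
python3 - <<'E'
from h import *
t=load("top0.npz");s=load("scene0.npz")
def crop(f,n,x0,y0,w,h,k):
    cv2.imwrite(n,cv2.resize(f["image"][y0:y0+h,x0:x0+w,::-1],None,fx=k,fy=k,interpolation=cv2.INTER_CUBIC))
crop(t,"pics/c1.png",240,140,180,132,4.4)
crop(s,"pics/c2.png",235,145,200,130,4)
for n,f in(("top",t),("scene",s)):
    P=pts(f); 
    np.save(n+"P.npy",P)
P=np.load("topP.npy")
for u,v in[(279,170),(279,160),(262,170),(280,235),(280,225),(390,246),(377,226),(383,205),(370,250),(368,200),(254,155),(306,200)]: print(u,v,np.round(P[v,u],3))
E
```

```text
279 170 [ 0.669 -0.001  0.26 ]
279 160 [ 0.699 -0.001  0.228]
262 170 [0.678 0.044 0.201]
280 235 [0.507 0.001 0.106]
280 225 [0.535 0.001 0.086]
390 246 [ 0.465 -0.331  0.005]
377 226 [ 0.527 -0.292  0.011]
383 205 [ 0.587 -0.297  0.075]
370 250 [ 0.456 -0.263  0.04 ]
368 200 [ 0.605 -0.262  0.036]
254 155 [0.738 0.072 0.085]
306 200 [ 0.605 -0.075  0.082]
```

View pics/c1.png

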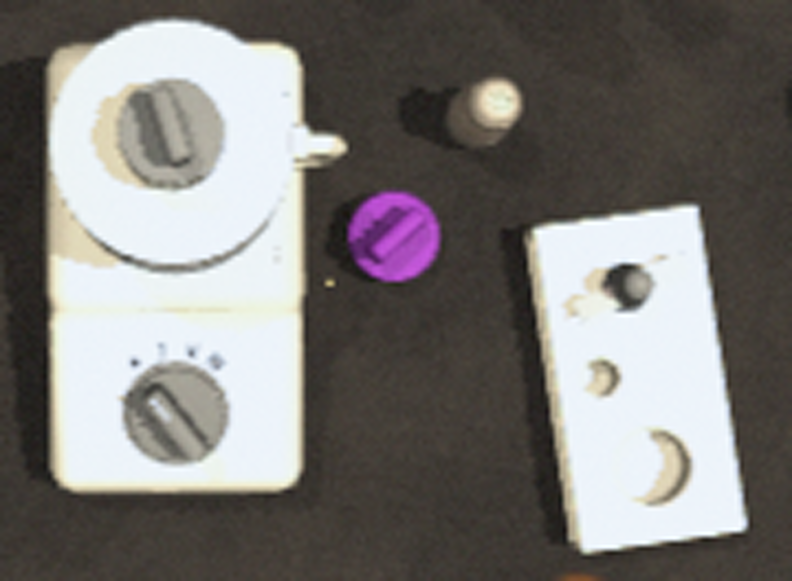

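View pics/c2.png

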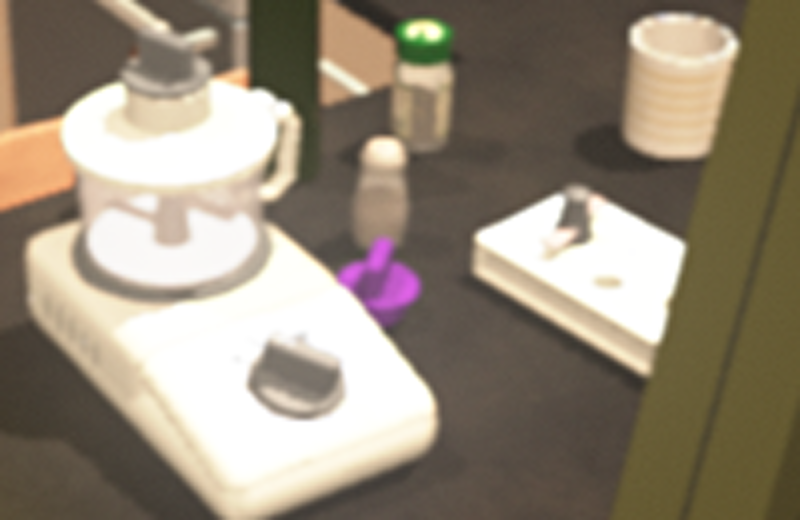

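Crop 1 shows the grey cap on the chimney at (171,133), with its fin yawed slightly. The dial at (176,413) has its pointer up and to the left (off). The caddy pocket is at (660,468), the small hole at (603,378) and the hub at (628,285). What could be taken for the cap: grey cap at top (279,170), purple lookalike (329,193), grey dial (280,234). I choose the grey one on the chimney. Now for measurements.

```bash
cat > m.py <<'E'
from h import *
t=load("top0.npz");P=pts(t)
im=t["image"].astype(int); hsv=cv2.cvtColor(t["image"],cv2.COLOR_RGB2HSV)
X,Y,Z=P[...,0],P[...,1],P[...,2]
reg=(abs(X-.675)<.06)&(abs(Y)<.06)
ft=reg&(Z>.248)&(Z<.27); A=P[ft]
r=cv2.minAreaRect(A[:,:2].astype(np.float32)); print("fin top",r,np.median(A[:,2]),len(A))
fl=reg&(Z>.215)&(Z<.27); A=P[fl&(Z<.236)]; print("flange z",np.median(A[:,2]))
# grey mask of flange
g=((im.max(-1)<190)&reg&(Z>.2)).astype(np.uint8)
c=max(cv2.findContours(g,0,1)[0],key=cv2.contourArea)
(e,rad)=cv2.minEnclosingCircle(c); print("flange px",e,rad,onz(t,*e,.229), cv2.fitEllipse(c))
# caddy
m=((Z>.025)&(Z<.045)&(abs(X-.52)<.15)&(abs(Y+.3)<.12)).astype(np.uint8)
c=max(cv2.findContours(m,0,1)[0],key=cv2.contourArea)
w=np.array([onz(t,*p[0],.036)[:2] for p in c],np.float32)
r=cv2.minAreaRect(w); print("caddy",r, cv2.boxPoints(r).round(4).tolist())
# saturated white mask
wm=((im.min(-1)>215)&(abs(X-.52)<.15)&(abs(Y+.3)<.12)).astype(np.uint8)
c=max(cv2.findContours(wm,0,1)[0],key=cv2.contourArea)
w=np.array([onz(t,*p[0],.036)[:2] for p in c],np.float32)
r=cv2.minAreaRect(w); print("caddy colour",r, cv2.boxPoints(r).round(4).tolist())
# pocket
pk=((Z<.031)&(Z>-.02)&(abs(X-.475)<.045)&(abs(Y+.315)<.04)).astype(np.uint8)
for cc in cv2.findContours(pk,0,1)[0]:
    if cv2.contourArea(cc)>30: print("pocket px",cv2.minEnclosingCircle(cc),onz(t,*cv2.minEnclosingCircle(cc)[0],.036),onz(t,*cv2.fitEllipse(cc)[0],.036),cv2.contourArea(cc))
# dial
reg=(abs(X-.51)<.06)&(abs(Y)<.05)
g=((im.max(-1)<200)&reg).astype(np.uint8)
c=max(cv2.findContours(g,0,1)[0],key=cv2.contourArea);print("dial px",cv2.minEnclosingCircle(c),cv2.fitEllipse(c))
# panel fit
pm=(im.min(-1)>215)&(X>.42)&(X<.56)&(abs(Y)<.07)&(Z>.03); A=P[pm]
k=np.linalg.lstsq(np.c_[A[:,:2],np.ones(len(A))],A[:,2],rcond=None)[0];print("panel",k,len(A))
# chopper base
bm=((Z>.02)&(X>.4)&(X<.6)&(abs(Y)<.12)); 
for x in(.46,.50,.56,.59):
    q=bm&(abs(X-x)<.006)&(Z>.035); print(x,Y[q].min(),Y[q].max())
q=bm&(abs(Y)<.05)&(Z>.03); print("front",X[q].min())
E
python3 m.py
```

```text
fin top ((0.6743088960647583, 0.002227029763162136), (0.04347474128007889, 0.013990933075547218), 17.26799774169922) 0.2574253689729512 99
flange z 0.22997883212746975
flange px (278.0, 170.1458282470703) 12.510941505432129 [0.67264214 0.00195201 0.229     ] ((278.0989990234375, 170.1208038330078), (22.94926643371582, 24.49074363708496), 177.55931091308594)
caddy ((0.5275770425796509, -0.30800381302833557), (0.22241394221782684, 0.11323102563619614), 6.954434871673584) [[0.41029998660087585, -0.2653000056743622], [0.42399999499320984, -0.37770000100135803], [0.6448000073432922, -0.3506999909877777], [0.6310999989509583, -0.23829999566078186]]
caddy colour ((0.5276849269866943, -0.3096280097961426), (0.220180481672287, 0.10863936692476273), 6.795449256896973) [[0.41190001368522644, -0.2687000036239624], [0.42480000853538513, -0.3765999972820282], [0.6434000134468079, -0.3504999876022339], [0.6305999755859375, -0.24269999563694]]
pocket px ((387.0269470214844, 245.7874298095703), 8.446362495422363) [ 0.46765893 -0.31445991  0.036     ] [ 0.46780486 -0.31490566  0.036     ] 199.0
dial px ((279.5, 233.5), 12.020915031433105) ((279.4527282714844, 233.4728240966797), (22.674821853637695, 23.310888290405273), 103.47772979736328)
panel [ 0.83587358 -0.18162886 -0.32262498] 1127
0.46 -0.07362676666787366 0.08552358199003846
0.5 -0.0771017398399374 0.08728220628802123
0.56 -0.07734640363847214 0.08464087520050084
0.59 -0.08130934281293963 0.08741844797514765
front 0.4573914465726328
```

```bash
cat > m2.py <<'E'
from h import *
t=load("top0.npz");s=load("scene0.npz")
a=np.radians(15); n=np.array([-np.sin(a),0,np.cos(a)]); ux=np.array([np.cos(a),0,np.sin(a)])
for nm,f in(("top",t),("scene",s)):
    P=pts(f);im=f["image"].astype(int)
    X,Y,Z=P[...,0],P[...,1],P[...,2]
    reg=(X>.46)&(X<.56)&(abs(Y-.002)<.075)&(Z>.02)
    H=P@n
    far=np.hypot(X-.508,Y-.002)>.045
    h0=np.median(H[reg&far]);print(nm,"panel h",h0,np.percentile(H[reg&far],[10,25,75,90]))
    A=P[reg&~far]; h=A@n-h0
    print("hist",np.histogram(h,bins=np.arange(-.004,.05,.004)))
    for lo,hi in((.024,.05),(.006,.016)):
        B=A[(h>lo)&(h<hi)]
        if len(B)<10: continue
        q=np.c_[B@ux,B[:,1]].astype(np.float32); r=cv2.minAreaRect(q)
        c=r[0]; hh=np.median(B@n); C=ux*c[0]+np.array([0,1,0])*c[1]+n*hh
        print(lo,len(B),"centre",C.round(4),"size",np.round(r[1],4),"ang",r[2],"h",hh-h0)
    # edges of base
P=pts(t);X,Y,Z=P[...,0],P[...,1],P[...,2]
im=t["image"].astype(int)
reg=((im.min(-1)>150)&(X>.46)&(X<.6)&(abs(Y)<.12)&(Z>.03)).astype(np.uint8)
vs=np.where(reg.any(1))[0]
for v in vs[3:-3:4]:
    us=np.where(reg[v])[0]; z=np.median(Z[v,us]); print(v,z.round(3),onz(t,us[0]-.5,v,z).round(4),onz(t,us[-1]+.5,v,z).round(4))
E
python3 m2.py
```

```text
top panel h -0.0644731543977361 [-0.06761075 -0.06616145 -0.06291711 -0.06158448]
hist (array([146, 230, 161,  91,   5,   9,   5,   4,  12,  49,  37,   4,   0]), array([-0.004,  0.   ,  0.004,  0.008,  0.012,  0.016,  0.02 ,  0.024,
        0.028,  0.032,  0.036,  0.04 ,  0.044,  0.048]))
0.024 106 centre [0.5023 0.005  0.1045] size [0.052  0.0149] ang 36.854042053222656 h 0.03541432229917631
0.006 182 centre [0.5087 0.0035 0.078 ] size [0.0604 0.0618] ang 16.97452735900879 h 0.008144048014875609
scene panel h -0.06726053534057908 [-0.07926076 -0.06987506 -0.06534356 -0.06370275]
hist (array([ 85, 223, 119,  81,  33,  20,  23,  17,  26,  50,  44,   3,   0]), array([-0.004,  0.   ,  0.004,  0.008,  0.012,  0.016,  0.02 ,  0.024,
        0.028,  0.032,  0.036,  0.04 ,  0.044,  0.048]))
0.024 140 centre [0.5026 0.0045 0.1008] size [0.0529 0.0193] ang 37.451385498046875 h 0.03453327356381173
0.006 166 centre [0.5115 0.0044 0.0769] size [0.0674 0.0781] ang 10.58984375 h 0.009113697387151058
156 1.277 [ 0.5276 -0.0125  1.2773] [ 0.5276 -0.0125  1.2773]
164 1.277 [ 0.5276 -0.0125  1.2773] [
[... 465 characters left out ...]
31 0.0778] [ 0.5362 -0.078   0.0778]
228 0.075 [0.5276 0.0834 0.0753] [ 0.5247 -0.0779  0.0753]
232 0.071 [0.5161 0.0839 0.0711] [ 0.5131 -0.0779  0.0711]
236 0.069 [0.5045 0.0843 0.069 ] [ 0.5016 -0.0778  0.069 ]
240 0.066 [0.4929 0.0847 0.0659] [ 0.4899 -0.0777  0.0659]
244 0.062 [0.4811 0.0822 0.0623] [ 0.4782 -0.0776  0.0623]
248 0.058 [0.4693 0.0827 0.0583] [ 0.4665 -0.0747  0.0583]
256 1.277 [ 0.5276 -0.0125  1.2773] [ 0.5276 -0.0125  1.2773]
356 1.277 [ 0.5276 -0.0125  1.2773] [ 0.5276 -0.0125  1.2773]
364 1.277 [ 0.5276 -0.0125  1.2773] [ 0.5276 -0.0125  1.2773]
372 1.277 [ 0.5276 -0.0125  1.2773] [ 0.5276 -0.0125  1.2773]
383 1.277 [ 0.5276 -0.0125  1.2773] [ 0.5276 -0.0125  1.2773]
```

```bash
python3 -m jog '[[[0,0,0,0,0,-5,1],[0,0,0,0,0,-5,1],[0,0,0,4,-2.05,0,1],[0,0,0,4,-2.05,0,1],[0,0,0,4,-2.05,0,1],[0,0,0,4,-2.05,0,1],[0,0,0,4,-2.05,0,1],[0,0,0,4,-2.05,0,1]]]' 30; python3 -m jog '[[[0,0,0,4,-2.05,0,1],[0,0,0,4,-2.05,0,1],[0,0,0,4,-2.05,0,1],[0,0,0,4,-2.05,0,1],[0,0,0,4,-2.05,0,1],[0,0,0,4,-2.05,0,1],[0,0,0,4,-2.05,0,1],[0,0,0,0,0,0,1]]]'
```

```text
t: 1.1
ee_pos: [0.3462, -0.3147, 0.331]
eef_rot: [[0.958, 0.288, -0.0], [0.288, -0.958, 0.0], [-0.0, -0.001, -1.0]]
wrist_force: [-0.1, -0.4, 0.3]
finger_gap: 0.0853
t: 2.1
ee_pos: [0.574, -0.0958, 0.3298]
eef_rot: [[0.957, 0.291, -0.001], [0.291, -0.957, 0.001], [-0.001, -0.001, -1.0]]
wrist_force: [-0.8, -0.3, -0.3]
finger_gap: 0.0852
```

```bash
python3 -m jog '[[[0,0,0,4.1,-2.15,0,1],[0,0,0,4.1,-2.15,0,1],[0,0,0,4.2,-2.2,0,1],[0,0,0,0,0,2,1],[0,0,0,0,0,0,1]]]'; python3 - <<'E'
from rig import robot, eyes
import cv2
for n,(x,y,w,h) in dict(scene=(200,80,180,140),top=(220,100,160,160)).items():
    f=eyes.grab_frame(n); cv2.imwrite(f"pics/{n}1.png",cv2.resize(f["image"][y:y+h,x:x+w,::-1],None,fx=3.6,fy=3.6,interpolation=cv2.INTER_CUBIC))
E
```

```text
t: 2.72
ee_pos: [0.6711, -0.0005, 0.3091]
eef_rot: [[0.958, 0.288, -0.005], [0.288, -0.958, -0.0], [-0.005, -0.001, -1.0]]
wrist_force: [-0.9, -0.0, -0.5]
finger_gap: 0.0852
```

View pics/scene1.png

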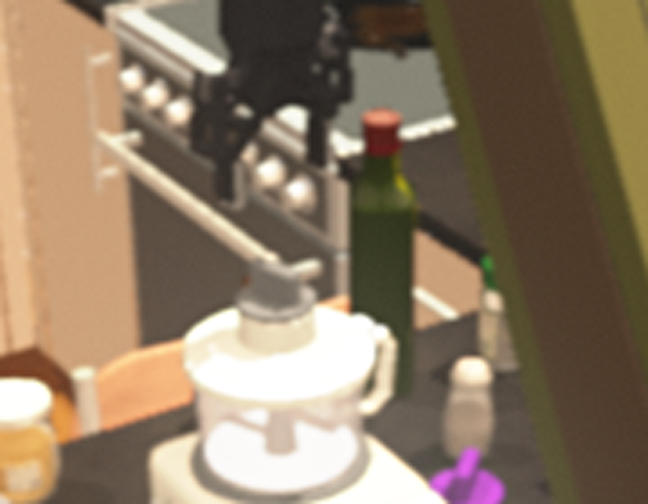

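The scene view shows the open fingers straddling the cap (fin at about (278,275)) and centred above it. I'll descend.

```bash
python3 -m jog '[[[0,0,0,0.3,-0.2,2,1],[0,0,0,0,0,2,1],[0,0,0,0,0,1.5,1],[0,0,0,0,0,1.2,1],[0,0,0,0,0,1,1],[0,0,0,0,0,0,1]]]'; python3 - <<'E'
from rig import robot, eyes
import cv2
for n,(x,y,w,h) in dict(scene=(220,100,120,100)).items():
    f=eyes.grab_frame(n); cv2.imwrite(f"pics/{n}2.png",cv2.resize(f["image"][y:y+h,x:x+w,::-1],None,fx=5,fy=5,interpolation=cv2.INTER_CUBIC))
E
```

```text
t: 3.58
ee_pos: [0.6743, 0.0025, 0.2339]
eef_rot: [[0.958, 0.287, -0.001], [0.287, -0.958, -0.0], [-0.001, -0.0, -1.0]]
wrist_force: [-0.7, 0.1, -0.4]
finger_gap: 0.0857
```

View pics/scene2.png

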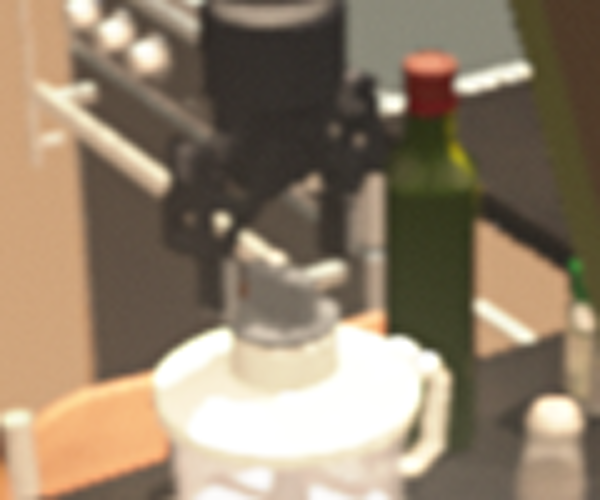

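The fingers are on either side of the fin and the bottle stands clear behind. I'll close.

```bash
python3 -m jog '[[[0,0,0,0,0,0,0],[0,0,0,0,0,0,0],[0,0,0,0,0,0,0],[0,0,0,0,0,0,0],[0,0,0,0,0,0,0],[0,0,0,0,0,0,0]]]' 40; python3 -m jog '[[[0,0,0,0,0,0,0],[0,0,0,0,0,-0.5,0],[0,0,0,0,0,-1,0],[0,0,0,0,0,-1.5,0],[0,0,0,0,0,-2,0],[0,0,0,0,0,-2,0],[0,0,0,0,0,0,0]]]' ; python3 - <<'E'
from rig import robot, eyes
import cv2,numpy as np
for n,(x,y,w,h) in dict(scene=(220,80,120,100)).items():
    f=eyes.grab_frame(n); np.savez("scene3.npz",**f);cv2.imwrite(f"pics/{n}3.png",cv2.resize(f["image"][y:y+h,x:x+w,::-1],None,fx=5,fy=5,interpolation=cv2.INTER_CUBIC))
E
```

```text
t: 4.38
ee_pos: [0.6749, 0.0028, 0.2346]
eef_rot: [[0.958, 0.288, 0.001], [0.288, -0.958, 0.0], [0.001, 0.0, -1.0]]
wrist_force: [0.8, 0.3, 2.4]
finger_gap: 0.0132
t: 5.25
ee_pos: [0.6758, 0.0027, 0.3066]
eef_rot: [[0.958, 0.288, 0.004], [0.288, -0.958, 0.0], [0.004, 0.001, -1.0]]
wrist_force: [-0.0, 0.5, 0.2]
finger_gap: 0.0131
```

View pics/scene3.png

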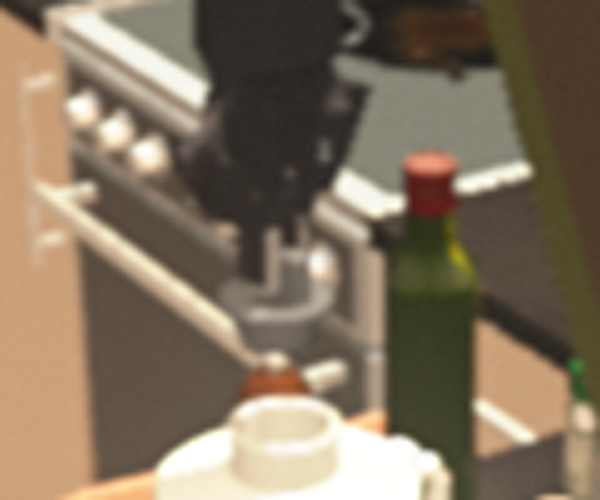

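The cap is lifted clear, with the empty chimney visible below at (285,430). I'll carry it to above the pocket.

```bash
python3 -m jog '[[[0,0,0,-3.6,3.05,0,0],[0,0,0,-3.6,3.05,0,0],[0,0,0,-3.6,3.05,0,0],[0,0,0,-3.6,3.05,0,0],[0,0,0,-3.6,3.05,0,0],[0,0,0,-3.6,3.05,0,0],[0,0,0,-3.6,3.05,0,0],[0,0,0,-3.6,3.05,0,0]]]'; python3 -m jog '[[[0,0,0,0,0,4,0],[0,0,0,0,0,4,0],[0,0,0,0,0,4,0],[0,0,0,0,0,3,0],[0,0,0,0,0,2,0],[0,0,0,0,0,0,0],[0,0,0,0,0,0,0]]]' ; python3 - <<'E'
from rig import robot, eyes
import cv2,numpy as np
for n,(x,y,w,h) in dict(scene=(320,100,160,120),top=(340,170,100,100)).items():
    f=eyes.grab_frame(n); np.savez(n+"4.npz",**f);cv2.imwrite(f"pics/{n}4.png",cv2.resize(f["image"][y:y+h,x:x+w,::-1],None,fx=5,fy=5,interpolation=cv2.INTER_CUBIC))
E
```

```text
t: 6.3
ee_pos: [0.4676, -0.3146, 0.3032]
eef_rot: [[0.958, 0.288, -0.001], [0.288, -0.958, 0.001], [-0.001, -0.001, -1.0]]
wrist_force: [1.6, 0.0, -1.0]
finger_gap: 0.0129
t: 7.18
ee_pos: [0.4692, -0.3139, 0.1347]
eef_rot: [[0.958, 0.288, 0.0], [0.288, -0.958, -0.0], [0.0, 0.0, -1.0]]
wrist_force: [0.6, 0.2, -1.2]
finger_gap: 0.0129
```

View pics/scene4.png

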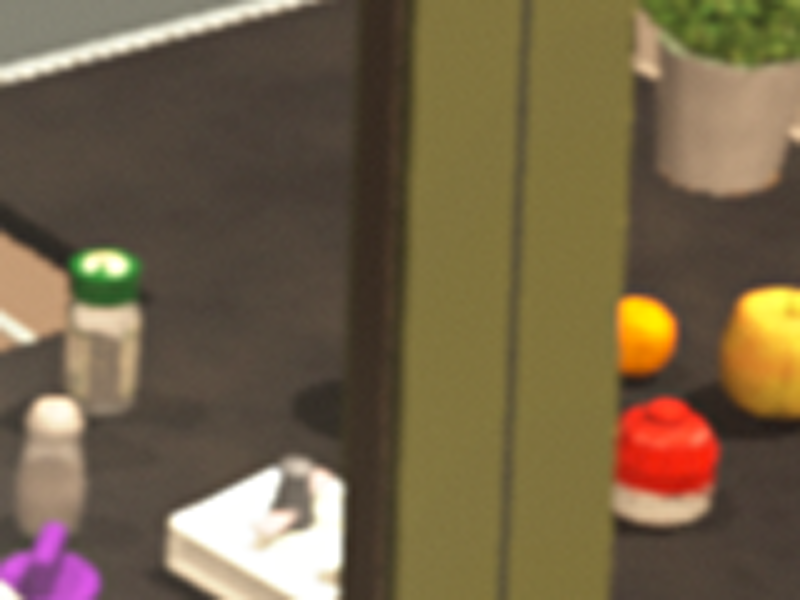

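View pics/top4.png

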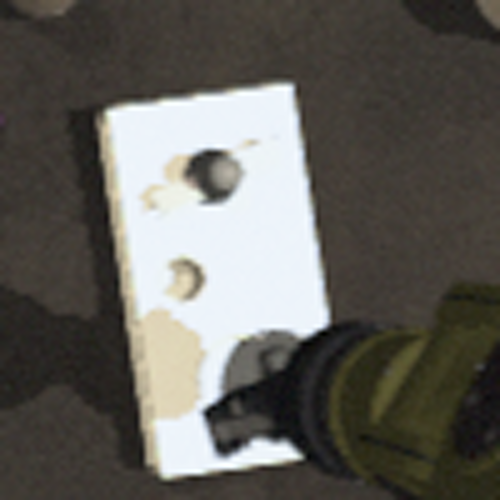

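The scene view is blocked by the arm. The top view shows the held cap's flange arc at about crop (222–300, 330–410). I'll fit that arc with the known 31 mm radius to get the cap's centre.

```bash
cat > arc.py <<'E'
from h import *
from scipy.optimize import least_squares
import sys
t=load("top4.npz"); z=float(sys.argv[1]); cx,cy=float(sys.argv[2]),float(sys.argv[3])
g=cv2.GaussianBlur(cv2.cvtColor(t["image"],cv2.COLOR_RGB2GRAY).astype(np.float32),(0,0),.6)
pts_=[]
for a in np.radians(np.arange(20,130,5)):   # world angle: 0=+x(up), 90=+y(left)
    rr=np.arange(.022,.040,.0005); val=[]
    for r in rr:
        u,v=proj(t,[cx+r*np.cos(a),cy+r*np.sin(a),z]); val.append(cv2.getRectSubPix(g,(1,1),(float(u),float(v)))[0,0])
    d=np.gradient(np.array(val)); i=d.argmax()
    print(int(np.degrees(a)+.5),rr[i].round(4),d[i].round(1),end=' | ')
    if d[i]>3: pts_.append([cx+rr[i]*np.cos(a),cy+rr[i]*np.sin(a)])
Q=np.array(pts_)
s=least_squares(lambda p:np.hypot(Q[:,0]-p[0],Q[:,1]-p[1])-.031,[cx,cy],loss="soft_l1",f_scale=.001)
print("\ncentre",s.x,np.abs(s.fun).mean())
E
python3 arc.py .129 .469 -.314
```

```text
20 0.031 9.8 | 25 0.0315 11.7 | 30 0.031 11.2 | 35 0.0325 13.1 | 40 0.032 12.5 | 45 0.0315 12.9 | 50 0.0315 11.4 | 55 0.0305 12.2 | 60 0.031 11.6 | 65 0.031 11.6 | 70 0.0315 12.2 | 75 0.0305 11.9 | 80 0.032 10.2 | 85 0.0315 10.8 | 90 0.0325 11.3 | 95 0.031 11.8 | 100 0.032 12.1 | 105 0.0325 8.4 | 110 0.0235 4.2 | 115 0.022 4.0 | 120 0.022 2.8 | 125 0.022 2.6 | 
centre [ 0.46946413 -0.31382376] 0.001329380087856584
```

```bash
python3 -m jog '[[[0,0,0,-0.15,0.05,2,0],[0,0,0,0,0,2,0],[0,0,0,0,0,1.5,0],[0,0,0,0,0,0.5,0],[0,0,0,0,0,0,0],[0,0,0,0,0,0,0]]]'; python3 -m jog '[[[0,0,0,0,0,0.4,0],[0,0,0,0,0,0.4,0],[0,0,0,0,0,0,0]]]'; python3 -m jog '[[[0,0,0,0,0,0.4,0],[0,0,0,0,0,0.4,0],[0,0,0,0,0,0,0]]]'
```

```text
t: 8.02
ee_pos: [0.4684, -0.3151, 0.075]
eef_rot: [[0.958, 0.288, 0.001], [0.288, -0.958, -0.001], [0.001, 0.001, -1.0]]
wrist_force: [0.6, -0.7, -0.8]
finger_gap: 0.0131
t: 8.4
ee_pos: [0.4675, -0.3145, 0.0659]
eef_rot: [[0.958, 0.288, -0.001], [0.288, -0.958, 0.0], [-0.001, -0.001, -1.0]]
wrist_force: [-1.1, -0.3, -0.8]
finger_gap: 0.0134
t: 8.78
ee_pos: [0.4679, -0.3149, 0.058]
eef_rot: [[0.958, 0.288, 0.0], [0.288, -0.958, -0.0], [-0.0, 0.0, -1.0]]
wrist_force: [0.2, -0.5, -0.9]
finger_gap: 0.0133
```

No contact yet and the plug is about 12 mm in. I'll continue until the flange seats.

```bash
python3 -m jog '[[[0,0,0,0,0,0.4,0],[0,0,0,0,0,0.3,0],[0,0,0,0,0,0,0]]]'; python3 -m jog '[[[0,0,0,0,0,0.2,0],[0,0,0,0,0,0.2,0],[0,0,0,0,0,0,0]]]'
```

```text
t: 9.15
ee_pos: [0.4679, -0.3149, 0.0511]
eef_rot: [[0.958, 0.288, 0.0], [0.288, -0.958, -0.0], [0.0, 0.0, -1.0]]
wrist_force: [1.5, -0.7, -0.8]
finger_gap: 0.0131
t: 9.52
ee_pos: [0.468, -0.3149, 0.0476]
eef_rot: [[0.958, 0.288, 0.0], [0.288, -0.958, -0.0], [0.0, 0.0, -1.0]]
wrist_force: [0.1, -0.8, 2.3]
finger_gap: 0.013
```

```bash
python3 -m jog '[[[0,0,0,0,0,0.1,0],[0,0,0,0,0,0,0]]]'; python3 -m jog '[[[0,0,0,0,0,-0.1,0.3],[0,0,0,0,0,0,0.5],[0,0,0,0,0,0,0.6],[0,0,0,0,0,0,0.6],[0,0,0,0,0,-1,0.6],[0,0,0,0,0,-3,0.6],[0,0,0,0,0,-4,0.6],[0,0,0,0,0,-4,0.6]]]'; python3 -m jog '[[[0,0,0,0,0,-6,0.6],[0,0,0,0,0,-6,0.6],[0,0,0,1.5,-5,0,0.6],[0,0,0,1.5,-5,0,0.6],[0,0,0,1.5,-5,0,0.6],[0,0,0,1.5,-5,0,0.6],[0,0,0,0,0,0,0.6]]]'; python3 - <<'E'
from rig import robot, eyes
import cv2,numpy as np
for n,(x,y,w,h) in dict(scene=(340,140,140,120),top=(240,140,180,132)).items():
    f=eyes.grab_frame(n); np.savez(n+"5.npz",**f);cv2.imwrite(f"pics/{n}5.png",cv2.resize(f["image"][y:y+h,x:x+w,::-1],None,fx=4.4,fy=4.4,interpolation=cv2.INTER_CUBIC))
E
```

```text
t: 9.78
ee_pos: [0.468, -0.3149, 0.0475]
eef_rot: [[0.958, 0.288, 0.001], [0.288, -0.958, -0.001], [0.001, 0.001, -1.0]]
wrist_force: [-2.2, -0.7, 8.6]
finger_gap: 0.013
t: 10.78
ee_pos: [0.4677, -0.3147, 0.1691]
eef_rot: [[0.958, 0.288, 0.0], [0.288, -0.958, -0.0], [0.0, 0.0, -1.0]]
wrist_force: [1.0, -0.0, -0.7]
finger_gap: 0.0512
t: 11.65
ee_pos: [0.4673, -0.103, 0.2883]
eef_rot: [[0.956, 0.293, 0.001], [0.293, -0.956, 0.0], [0.001, -0.0, -1.0]]
wrist_force: [1.1, -1.3, -0.2]
finger_gap: 0.0511
```

View pics/scene5.png

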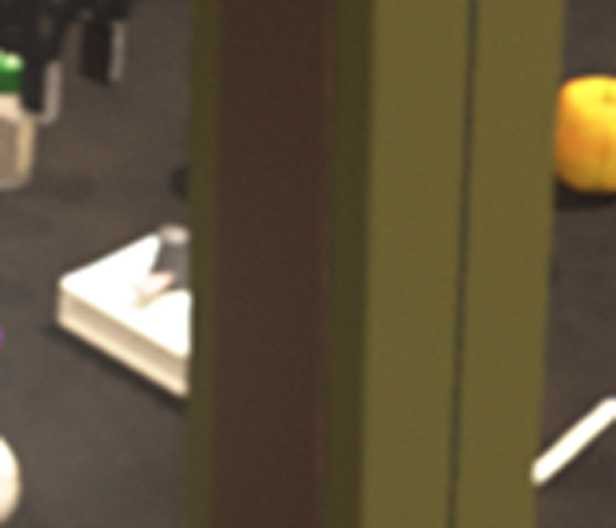

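View pics/top5.png

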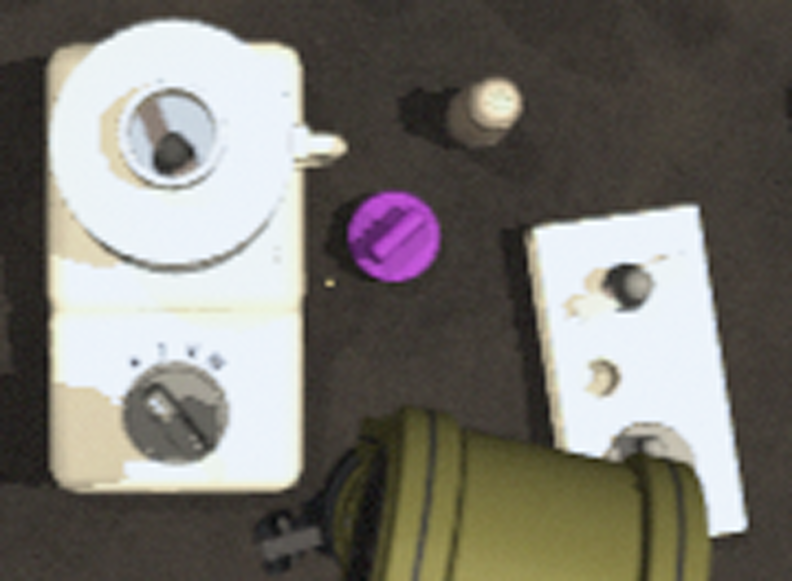

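Contact force rose right at z=0.0476, the predicted fully-home height, and the cap is now released. The flange is visible in the caddy at (655,440), partly hidden by the arm; I'll check it again once the arm moves. Next is the tilt and yaw for the dial.

```bash
cat > go.py <<'E'
import sys,numpy as np
from scipy.spatial.transform import Rotation as Ro
from rig import robot
def target(phi):  # phi pointer angle left of uphill
    a=np.radians(15); n=np.array([-np.sin(a),0,np.cos(a)]); ux=np.array([np.cos(a),0,np.sin(a)])
    x=np.cos(phi)*ux+np.sin(phi)*np.array([0,1,0]); return np.c_[x,np.cross(-n,x),-n],n
phi=float(sys.argv[1]); h=float(sys.argv[2]); D=np.array([.505,.004,.093])
s=robot.get_state();R=np.array(s["eef_rot"]);p=np.array(s["ee_pos"])
T,n=target(phi); g=D+h*n
print("j",np.round(s["joint_pos"],2),"rotvec tool",np.round(Ro.from_matrix(R.T@T).as_rotvec(),3),"shift cm cur axes",np.round(R.T@(g-p)*100,2),"shift cm target axes",np.round(T.T@(g-p)*100,2))
E
python3 go.py .65 .12
```

```text
j [-0.22  0.16 -0.12  1.29 -0.    2.63] rotvec tool [-0.118  0.234 -0.355] shift cm cur axes [  3.75 -10.34   7.9 ] shift cm target axes [ 5.48 -9.62  7.79]
```

Joint 6 would run out of range with this orientation, so I'll use the half-turn-equivalent grasp: rotate the tool by about −3.49 rad about z.

```bash
sed -i 's/return np.c_\[x,np.cross(-n,x),-n\],n/x=-x; return np.c_[x,np.cross(-n,x),-n],n/' go.py; python3 -m jog '[[[0,0,-0.18,0,0,0,0.6],[0,0,-0.18,0,0,0,0.6],[0,0,-0.18,0,0,0,0.6],[0,0,-0.18,0,0,0,0.6],[0,0,-0.18,0,0,0,0.6],[0,0,-0.18,0,0,0,0.6],[0,0,-0.18,0,0,0,0.6],[0,0,-0.18,0,0,0,0.6]]]'; python3 -m jog '[[[0,0,-0.18,0,0,0,0.6],[0,0,-0.18,0,0,0,0.6],[0,0,-0.18,0,0,0,0.6],[0,0,-0.18,0,0,0,0.6],[0,0,-0.18,0,0,0,0.6],[0,0,-0.18,0,0,0,0.6],[0,0,-0.18,0,0,0,0.6],[0,0,-0.18,0,0,0,0.6]]]'; python3 go.py .65 .12
```

```text
t: 12.75
ee_pos: [0.4678, -0.1077, 0.2874]
eef_rot: [[-0.163, 0.987, 0.0], [0.987, 0.163, -0.001], [-0.001, -0.0, -1.0]]
wrist_force: [0.3, 0.2, -0.6]
finger_gap: 0.0512
t: 13.75
ee_pos: [0.4678, -0.1077, 0.2874]
eef_rot: [[-0.999, -0.033, 0.0], [-0.033, 0.999, -0.001], [-0.0, -0.001, -1.0]]
wrist_force: [-0.4, 0.0, -0.5]
finger_gap: 0.051
j [-0.23  0.16 -0.12  1.29 -0.   -0.26] rotvec tool [ 0.089 -0.251 -0.613] shift cm cur axes [-0.98 11.15  7.85] shift cm target axes [-5.61  9.77  7.74]
```

```bash
python3 -m jog '[[[0,0,0,-0.5,5.5,0,0.6],[0,0,0,-0.5,5.65,0,0.6],[0.022,-0.063,-0.153,0,0,0,0.6],[0.022,-0.063,-0.153,0,0,0,0.6],[0.022,-0.063,-0.153,0,0,0,0.6],[0.022,-0.063,-0.153,0,0,0,0.6],[0,0,0,0,0,0,0.6]]]'; python3 go.py .65 .07;  python3 - <<'E'
from rig import robot, eyes
import cv2,numpy as np
for n,(x,y,w,h) in dict(scene=(240,150,200,150),top=(330,170,100,100)).items():
    f=eyes.grab_frame(n); np.savez(n+"6.npz",**f);cv2.imwrite(f"pics/{n}6.png",cv2.resize(f["image"][y:y+h,x:x+w,::-1],None,fx=4,fy=4,interpolation=cv2.INTER_CUBIC))
E
```

```text
t: 14.62
ee_pos: [0.4733, 0.0043, 0.2874]
eef_rot: [[-0.774, -0.578, 0.259], [-0.598, 0.801, -0.001], [-0.207, -0.156, -0.966]]
wrist_force: [0.3, 0.6, -0.1]
finger_gap: 0.0513
j [ 0.01 -0.04 -0.38  0.97 -0.   -0.63] rotvec tool [-0.001  0.    -0.009] shift cm cur axes [ 1.6   1.17 12.6 ] shift cm target axes [ 1.59  1.17 12.6 ]
```

View pics/scene6.png

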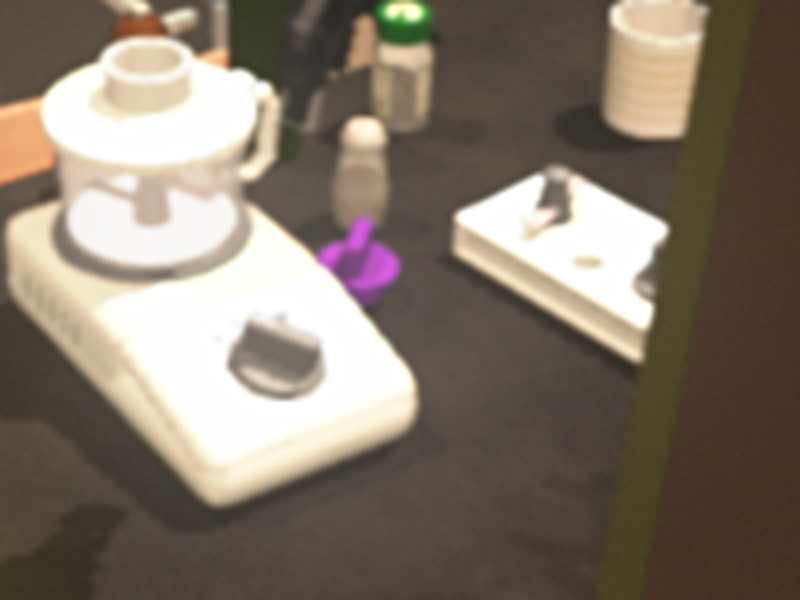

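View pics/top6.png

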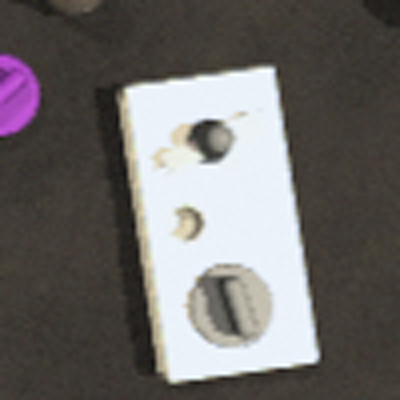

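The top view shows the cap standing upright in the pocket, flange at (230,305). I'll check its height and level from depth, then approach the dial.

```bash
python3 - <<'E'
from h import *
t=load("top6.npz");P=pts(t);X,Y,Z=P[...,0],P[...,1],P[...,2]
im=t["image"].astype(int)
r=np.hypot(X-.468,Y+.315)
fin=(r<.024)&(Z>.058); A=P[fin]; print("fin top z",np.median(A[:,2]),len(A),A[:,:2].mean(0))
fl=(r<.029)&(Z<.058)&(Z>.02); A=P[fl]; k=np.linalg.lstsq(np.c_[A[:,:2]-[.468,-.315],np.ones(len(A))],A[:,2],rcond=None)[0]; print("flange z,slope",k,len(A),np.median(A[:,2]))
top=(r>.036)&(r<.05)&(Z>.02); A=P[top]; print("caddy top",np.median(A[:,2]))
E
python3 -m jog '[[[0,0,0,0.55,0.4,4,0.6],[0,0,0,0.55,0.4,4,0.6],[0,0,0,0.5,0.37,3,0.6],[0,0,0,0,0,0,0.6]]]'; python3 go.py .65 -.010; python3 - <<'E'
from rig import robot, eyes
import cv2,numpy as np
for n,(x,y,w,h) in dict(scene=(240,150,140,120),top=(240,180,100,100)).items():
    f=eyes.grab_frame(n); np.savez(n+"7.npz",**f);cv2.imwrite(f"pics/{n}7.png",cv2.resize(f["image"][y:y+h,x:x+w,::-1],None,fx=4.5,fy=4.5,interpolation=cv2.INTER_CUBIC))
E
```

```text
fin top z 0.069422647606114 81 [ 0.46760454 -0.31144526]
flange z,slope [-0.00605497  0.02311774  0.04360833] 217 0.043126807396956665
caddy top 0.037482966548730075
t: 15.22
ee_pos: [0.4823, 0.0053, 0.1733]
eef_rot: [[-0.774, -0.581, 0.253], [-0.6, 0.8, 0.0], [-0.203, -0.152, -0.967]]
wrist_force: [-0.4, -0.3, 0.0]
finger_gap: 0.0509
j [ 0.01  0.05 -0.6   0.67 -0.   -0.63] rotvec tool [ 0.003 -0.004 -0.006] shift cm cur axes [-0.06 -0.2   9.34] shift cm target axes [-0.01 -0.17  9.35]
```

View pics/scene7.png

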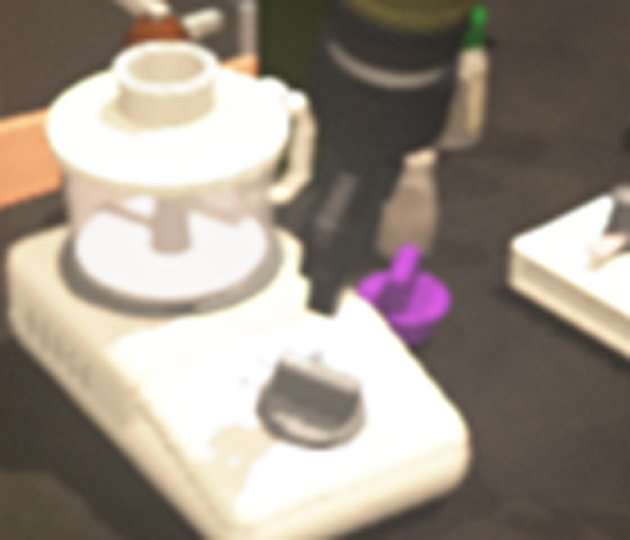

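View pics/top7.png

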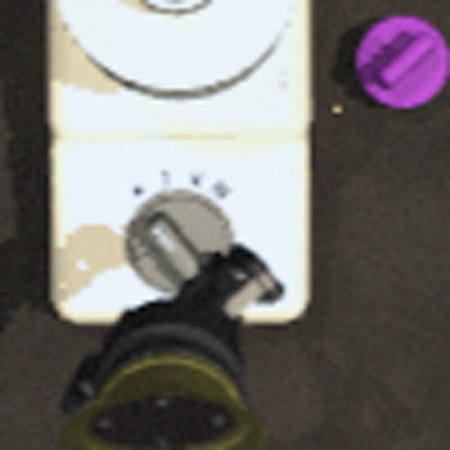

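The cap's flange is 6 mm above the caddy top and level, so it is fully home. The gripper jaws line up with the dial bar, so I'll descend along the dial axis.

```bash
python3 -m jog '[[[0,0,0,0,-0.2,3,0.6],[0,0,0,0,0,2.5,0.6],[0,0,0,0,0,1.5,0.6],[0,0,0,0,0,1,0.6],[0,0,0,0,0,0,0.6],[0,0,0,0,0,0,0.6]]]'; python3 go.py .65 -.010; python3 - <<'E'
from rig import robot, eyes
import cv2,numpy as np
for n,(x,y,w,h) in dict(scene=(260,190,110,90),top=(240,180,100,100)).items():
    f=eyes.grab_frame(n); np.savez(n+"8.npz",**f);cv2.imwrite(f"pics/{n}8.png",cv2.resize(f["image"][y:y+h,x:x+w,::-1],None,fx=5,fy=5,interpolation=cv2.INTER_CUBIC))
E
```

```text
t: 16.08
ee_pos: [0.5066, 0.0041, 0.1]
eef_rot: [[-0.771, -0.581, 0.261], [-0.602, 0.799, 0.001], [-0.209, -0.157, -0.965]]
wrist_force: [-0.2, -0.0, 1.1]
finger_gap: 0.0512
j [ 0.01  0.16 -0.69  0.45 -0.   -0.64] rotvec tool [-0.001  0.002 -0.004] shift cm cur axes [0.27 0.2  1.64] shift cm target axes [0.27 0.2  1.64]
```

View pics/scene8.png

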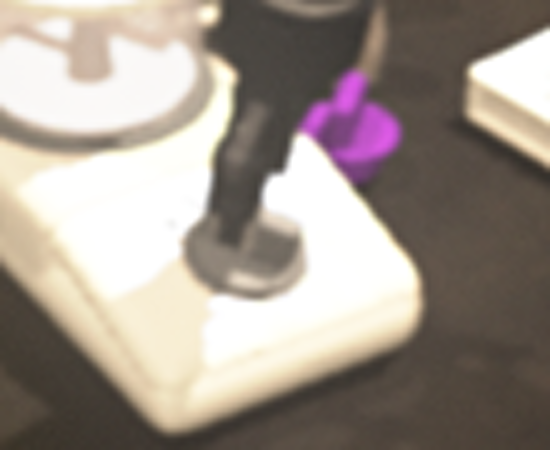

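View pics/top8.png

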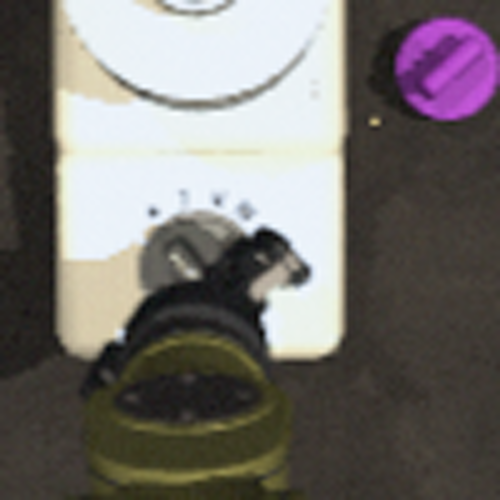

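```bash
python3 -m jog '[[[0,0,0,0.27,0.2,0.5,0.6],[0,0,0,0,0,0.5,0.6],[0,0,0,0,0,0.3,0.6],[0,0,0,0,0,0,0.6]]]'; python3 go.py .65 -.010
```

```text
t: 16.68
ee_pos: [0.5056, 0.004, 0.0851]
eef_rot: [[-0.771, -0.581, 0.259], [-0.602, 0.799, 0.001], [-0.207, -0.155, -0.966]]
wrist_force: [-0.6, -0.4, -0.8]
finger_gap: 0.051
j [ 0.01  0.18 -0.72  0.41 -0.   -0.64] rotvec tool [ 0.     0.    -0.004] shift cm cur axes [-0.11 -0.09  0.22] shift cm target axes [-0.11 -0.09  0.22]
```

```bash
python3 -m jog '[[[0,0,0,-0.1,-0.1,0.15,0.6],[0,0,0,0,0,0,0],[0,0,0,0,0,0,0],[0,0,0,0,0,0,0],[0,0,0,0,0,0,0],[0,0,0,0,0,0,0]]]' 25; python3 go.py .65 -.010; python3 - <<'E'
from rig import robot
s=robot.get_state();print(s["ft_torque"],s["wrist_force"])
E
```

```text
t: 17.42
ee_pos: [0.5079, 0.0036, 0.0847]
eef_rot: [[-0.771, -0.581, 0.26], [-0.602, 0.799, -0.0], [-0.208, -0.157, -0.966]]
wrist_force: [1.1, -2.5, 2.5]
finger_gap: 0.0145
j [ 0.01  0.19 -0.71  0.41 -0.   -0.64] rotvec tool [-0.001  0.001 -0.004] shift cm cur axes [0.03 0.07 0.13] shift cm target axes [0.03 0.07 0.13]
[-0.32795435  0.13767606 -0.1260237 ] [ 1.07521684 -2.49310453  2.50194015]
```

The bar is gripped (14.5 mm) with small forces. I'll turn clockwise (+z of the tool) while watching the forces.

```bash
python3 -m jog '[[[0,0,0,0,0,0,0],[0,0,0,0,0,0,0],[0,0,0.1,0,0,0,0],[0,0,0.1,0,0,0,0],[0,0,0.1,0,0,0,0],[0,0,0.1,0,0,0,0],[0,0,0,0,0,0,0]]]' 60; python3 go.py .25 -.010; python3 - <<'E'
from rig import robot
s=robot.get_state();print(s["ft_torque"],s["wrist_force"])
E
```

```text
t: 18.3
ee_pos: [0.5081, 0.0032, 0.0849]
eef_rot: [[-0.936, -0.235, 0.261], [-0.243, 0.97, -0.001], [-0.253, -0.064, -0.965]]
wrist_force: [-1.3, -4.0, 5.1]
finger_gap: 0.0138
j [ 0.01  0.19 -0.71  0.41 -0.   -0.24] rotvec tool [-0.002  0.002 -0.004] shift cm cur axes [0.07 0.11 0.14] shift cm target axes [0.07 0.11 0.14]
[-0.86628481  0.128499   -0.44789515] [-1.30011725 -4.03522127  5.05268443]
```

```bash
python3 -m jog '[[[0,0,0.1,0,0,0,0],[0,0,0.1,0,0,0,0],[0,0,0.1,0,0,0,0],[0,0,0.1,0,0,0,0],[0,0,0.1,0,0,0,0],[0,0,0,0,0,0,0]]]'; python3 go.py -.25 -.010; python3 - <<'E'
from rig import robot, eyes
import cv2,numpy as np
s=robot.get_state();print(s["ft_torque"],s["wrist_force"])
for n,(x,y,w,h) in dict(scene=(260,190,110,90),top=(240,180,100,100)).items():
    f=eyes.grab_frame(n);cv2.imwrite(f"pics/{n}9.png",cv2.resize(f["image"][y:y+h,x:x+w,::-1],None,fx=5,fy=5,interpolation=cv2.INTER_CUBIC))
E
```

```text
t: 19.05
ee_pos: [0.5081, 0.0026, 0.0849]
eef_rot: [[-0.934, 0.243, 0.261], [0.251, 0.968, -0.003], [-0.253, 0.063, -0.965]]
wrist_force: [-1.4, -5.2, 4.7]
finger_gap: 0.0135
j [ 0.01  0.19 -0.71  0.41 -0.    0.26] rotvec tool [-0.002  0.003 -0.003] shift cm cur axes [0.12 0.12 0.13] shift cm target axes [0.12 0.12 0.13]
[-1.17778753  0.0826258  -0.27137848] [-1.38163652 -5.19914992  4.6691721 ]
```

View pics/top9.png

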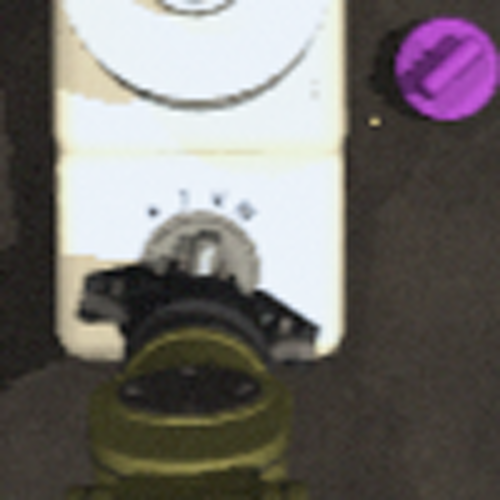

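View pics/scene9.png

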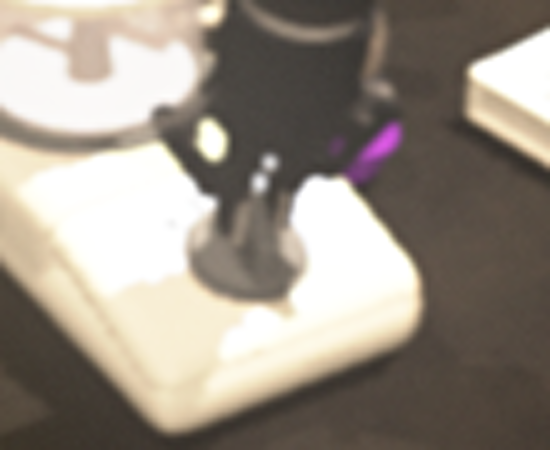

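The dial is following, with the pointer (205,250) now close to two marks. I'll continue to the stop.

```bash
python3 -m jog '[[[0,0,0.1,0,-0.1,0,0],[0,0,0.1,0,0,0,0],[0,0,0.1,0,0,0,0],[0,0,0.1,0,0,0,0],[0,0,0,0,0,0,0],[0,0,0,0,0,0,0]]]'; python3 go.py -.65 -.010; python3 - <<'E'
from rig import robot
s=robot.get_state();a=np=None
import numpy as np
print(s["ft_torque"],s["wrist_force"],"Mz tool",np.array(s["eef_rot"])[:,2]@s["ft_torque"])
E
```

```text
t: 19.9
ee_pos: [0.5079, 0.002, 0.0848]
eef_rot: [[-0.767, 0.586, 0.261], [0.607, 0.795, -0.002], [-0.208, 0.157, -0.965]]
wrist_force: [-0.8, -4.9, 4.2]
finger_gap: 0.0132
j [ 0.01  0.19 -0.71  0.41 -0.    0.66] rotvec tool [-0.     0.003 -0.002] shift cm cur axes [0.18 0.11 0.13] shift cm target axes [0.17 0.11 0.14]
[-1.06323641  0.07202105 -0.05863501] [-0.77537211 -4.89285726  4.17101568] Mz tool -0.22082344645432525
```

```bash
python3 -m jog '[[[0,0,0.04,0,0,0,0],[0,0,0.02,0,0,0,0],[0,0,0,0,0,0,0],[0,0,0,0,0,0,0]]]'; python3 go.py -.65 -.010; python3 - <<'E'
from rig import robot, eyes
import cv2,numpy as np
s=robot.get_state();print(s["ft_torque"],s["wrist_force"],"Mz tool",np.array(s["eef_rot"])[:,2]@s["ft_torque"])
for n,(x,y,w,h) in dict(scene=(260,190,110,90),top=(240,180,100,100)).items():
    f=eyes.grab_frame(n);cv2.imwrite(f"pics/{n}10.png",cv2.resize(f["image"][y:y+h,x:x+w,::-1],None,fx=5,fy=5,interpolation=cv2.INTER_CUBIC))
E
```

```text
t: 20.4
ee_pos: [0.5079, 0.002, 0.0848]
eef_rot: [[-0.731, 0.63, 0.261], [0.652, 0.758, -0.002], [-0.199, 0.169, -0.965]]
wrist_force: [-0.5, -5.0, 6.4]
finger_gap: 0.0139
j [ 0.01  0.19 -0.71  0.41 -0.    0.72] rotvec tool [-0.     0.003 -0.061] shift cm cur axes [0.18 0.11 0.14] shift cm target axes [0.17 0.12 0.14]
[-1.26798507  0.04368476  0.38174457] [-0.50860903 -4.98295931  6.36050562] Mz tool -0.6992718691259497
```

View pics/top10.png

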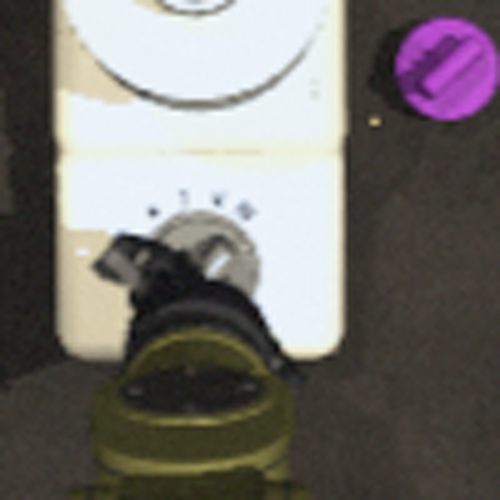

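View pics/scene10.png

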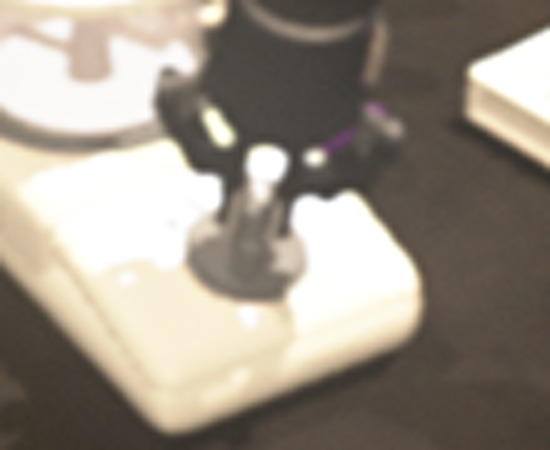

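Turning 0.06 rad past the nominal end raised the moment from 0.22 to 0.70 N m, so the dial is at its end stop. The pointer (220,255) aims at the three-mark symbol (247,210). I'll make a last check of the whole scene and of the hold's stability.

```bash
python3 -m jog '[[[0,0,0,0,0,0,0],[0,0,0,0,0,0,0],[0,0,0,0,0,0,0],[0,0,0,0,0,0,0]]]'; python3 - <<'E'
from rig import robot, eyes
from h import *
s=robot.get_state();print(s["t"],"Mz tool",np.array(s["eef_rot"])[:,2]@s["ft_torque"],s["finger_gap"])
f=eyes.grab_frame("top");cv2.imwrite("pics/top11.png",cv2.resize(f["image"][90:280,170:430,::-1],None,fx=3,fy=3,interpolation=cv2.INTER_CUBIC))
P=pts(f);r=np.hypot(P[...,0]-.468,P[...,1]+.315);Z=P[...,2]
print(np.median(Z[(r<.029)&(Z<.058)&(Z>.02)]),np.median(Z[(r>.036)&(r<.05)&(Z>.02)]))
E
```

```text
t: 21.0
ee_pos: [0.5079, 0.002, 0.0849]
eef_rot: [[-0.731, 0.63, 0.261], [0.652, 0.758, -0.002], [-0.199, 0.169, -0.965]]
wrist_force: [-0.6, -5.5, 6.0]
finger_gap: 0.0136
21.0 Mz tool -0.6717577500832702 0.013628603620587654
0.04311384922116611 0.036907006574939574
```

View pics/top11.png

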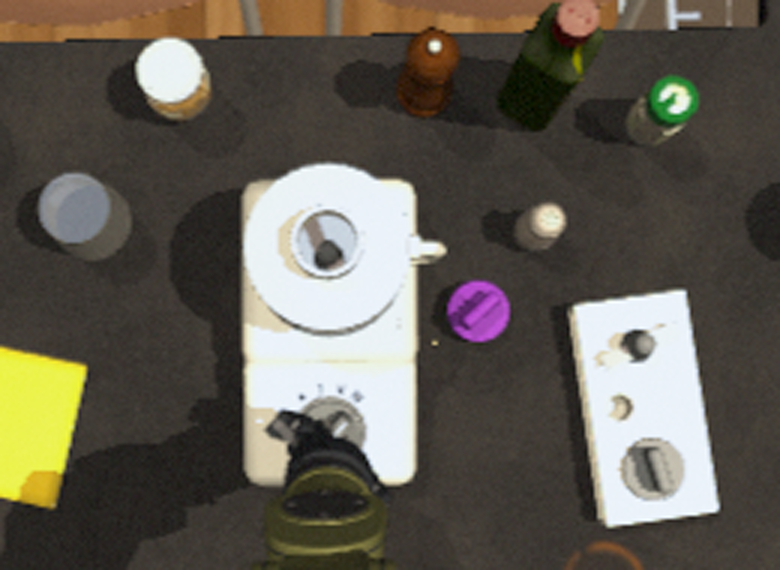

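The cap is seated in the caddy at (653,468), the glass (80,215) and salt (541,226) are standing, and the dial is held with a steady moment. I'm handing in.

```bash
python3 -c "
from rig import robot
print(robot.sign_off())"
```

```text
the job is handed in; nothing more can be done
None
```

The feed cap is in the caddy's round pocket and released, and the arm is holding the dial at pulse. I handed the job in at about 21 s, within the 67 s limit.

- **Cap:** It stands upright in the pocket. The depth image puts its flange 6 mm above the caddy's top, which matches fully home. It touched down at the height I had predicted.
- **Dial:** I gripped the bar only after the cap was released, then turned it clockwise about 1.36 rad. That is 0.06 rad past the nominal travel, to press it against the end stop. The moment about its axis rose from 0.22 to about 0.7 N m and was still 0.67 N m 0.6 s later. The pointer aims at the three-mark symbol. The gripper is still closed on the bar with 60 N.
- **Surroundings:** The glass and salt shaker were still standing in the last picture. Every wrist force I read stayed under about 10 N.

No check failed. The two cameras differed by 3–4 mm on the height of the dial bar, so I used the top camera's value and the grip still came out right. The scene camera's view of the pocket was blocked by the arm, so the seating check rests on the top camera and the contact force.

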